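# Unload the tile stencil jig

### The job

Take the metal stencil plate by its wooden bar handle and lift it straight up off the jig's two tight dowels, keeping it level so that it does not bind, and lay it flat, handle up and centred, across the two battens of the parking rack. Then take the bisque tile out of the jig and set it down gently, relief side up, flat in the middle of the kiln bat. Let go of both, do not drop either of them, and leave the cup, the jar and the figurine where they stand.

Things in the scene. Friction and masses are not known exactly. Their poses are not given: they have to be found in the camera images.
- jig: Wooden stencil jig, fixed. Board 220 (x) by 110 (y) by 18 mm; at x = +-85 mm two end blocks 30 (x) by 70 (y) mm, tops at z = 60 mm, each with a 12 mm steel dowel rising 35 mm more (tip z = 95 mm). Between them a cork pad 90 (x) by 32 (y) mm, top z = 40 mm, carries the tile. Origin: centre of the underside, on the table; x along the line of the dowels, z up.
- stencil_plate: Aluminium plate 200 (x) by 90 (y) by 12 mm, 0.4 to 0.65 kg, evenly balanced; 13 mm holes at x = +-85 mm on the jig's dowels, two windows beside the handle. Origin: centre of its underside, at the start 60 mm above the jig's origin, axes along the jig's; free of the dowels once raised 35 mm.
- tile: White bisque tile 110 (x) by 52 (y) by 16 mm, about 0.17 kg, three discs 1.5 mm high on its upper face. Origin: centre of its underside; z up out of the relief. Loose on the jig's pad (underside 40 mm above the table), long sides overhanging the pad by about 10 mm, mostly hidden by the plate at the start; x roughly along the jig's x.
- rack: Parking rack for the stencil plate, fixed: a thin board 140 (x) by 130 (y) mm with two wooden battens 22 mm wide running along y at x = +-55 mm, tops at z = 40 mm. Origin: centre of the board's underside on the table; the plate's long side goes along x, across both battens. It stands left or right of the jig.
- bat: Kiln bat, a grey refractory slab 170 by 170 by 15 mm, fixed flat on the table on the other side of the jig. Origin: centre of its underside; upper face at z = 15 mm.
- cup: Bystander: white plastic paint cup, 68 mm wide, 85 mm high, beyond the jig. Origin: centre of its underside.
- jar: Bystander: lidded glass jar, 60 mm wide, 75 mm high, beyond the jig. Origin: centre of its underside.
- figure: Bystander: small plaster figurine, 68 mm wide, 108 mm high, beyond the jig. Origin: centre of its underside.
- plate_handle (a point): Middle of the top of the plate's dark wooden bar handle, 57 mm above the plate's underside. The bar is 80 mm long (plate's x), 20 mm thick (y) and stands 45 mm high on the middle of the plate's upper face.
Mind the look-alikes: they are no part of the job. There is more than one size of the jig; the job needs the larger.

How it is judged:
By the outcome, as a careful person would: the job done as asked, in the order asked, and still so for the second after the job is handed in, with the robot touching nothing.
It also fails if it takes over 58 s, if anything falls off the work surface, if the arm or the gripper's body presses on something with over 40 N, if the wrist force passes 120 N, or if a joint passes its speed limit or range.

### The arm

A 6-joint arm with a two-finger parallel gripper is mounted at the origin on the work surface. World frame = base frame: x ahead of the robot, y to its left, z up, the work surface at z = 0. Lengths are in m, angles in rad, forces in N, time in s.
With the tool pointing down it reaches from about 0.25 to 0.725 m from the base axis. Payload 4 kg.
Tool frame: the origin (TCP) lies midway between the tips of the shut fingers; the grasp point (between the pads) lies 19 mm behind it; z points along the fingers, y is the line along which they close (so a half turn about z gives the same grasp; the last joint's range is limited). The gripper opens to 85 mm and grips with 20 to 120 N. Pads are 22 mm wide; open, the fingers measure 114 mm over their backs; the gripper's body (76 mm by 85 mm) begins 54 mm behind the grasp point. The pads swing forward as they close: fully open they stand 13 mm farther back than shut.
Start: joints at [1.187, 0.241, 0.005, 1.335, 0, 1.571], TCP at [0.187, 0.464, 0.231] pointing down, gripper open.
Joint ranges: [-2.72, 2.72], [-1.05, 1.87], [-1.09, 1.28], [-1.99, 2.15], [-1.42, 1.44], [-3.14, 3.14]. Speed limits (rad/s): [2.79, 2.79, 3.14, 3.14, 3.14, 3.14].

### API

Orientations are given as a 3x3 rotation matrix whose columns are the frame's x, y, z axes.
In Python, from workcell import robot, eyes gives the robot as it stands.
- The arm moves only by the tool apply_moves, never from a script. Its argument "commands" is a list that holds one entry, the list of rows, each a list of 4 numbers: the shift along the tool's x, y, z in cm, then the turn about the tool's z in rad. In form: [[[x, y, z, turn], ...]]. A call has 1 to 12 rows; each row is the pose to reach, as a shift and turn from the pose commanded when the call began, along the tool's axes at that moment; what a row does not reach only later rows make up. A row lasts 1/12 s, in which the tool goes at most 41.7 mm and 7.16 degrees, less where a joint would pass 70% of its speed; a pose out of reach is approached as far as the arm can. A call with a gripper value outside its range is refused whole. "claw" is the finger opening in cm, from 0 to 8.54, set as the call begins (left out, the last holds). The fingers move at their own pace and stop on an object; "squeeze" is the grip in N (left out, the last holds). Time passes only in rows, so rows that repeat a pose let the fingers close. It gives the time, the measured TCP pose, the force, the opening and the grip force at its end, in the units of the state.
- robot.read_state(): the state, without advancing time (a new reading comes with each control period).
- eyes.read_camera(name): name is "side" or "top" or "wrist"; returns the picture (400x640x3 uint8, red, green, blue); there is no depth.
- eyes.get_calibration(name): a dict with "fx", "fy", "cx", "cy" (pixels), "extrinsics" (4x4, takes a point from world to camera coordinates). Camera axes: x right, y up, looking along -z (the intrinsics and any distortion apply to the point x, -y, -z); pixel columns grow to the right and rows downward; lengths in m; the calibration is good to about 2 mm. A picture is of the moment at which its call begins: read the wrist's pose just before it. get_calibration takes no time and is no camera call; for the wrist camera it gives the pose at the moment of the call.
- robot.job_done(): hands the job in; it is judged then, once.
The state is a dict: "time_s": time; "q": joint angles; "qd": joint speeds; "joint_efforts": joint torques, N m; "tool_pos": TCP position; "ee_rot": TCP orientation; "ft_force": force on the tool from outside, world axes, zero at the start; "ft_torque": the same for the moment, N m; "gripper_width": opening from 0.0 (shut) to 1.0 (fully open); "finger_force": force on a finger pad.
Only numpy, scipy, OpenCV 4.12 (cv2) and the standard library are available. Lean on these libraries where they do the work, as an engineer would, in place of code of your own. Each camera call takes 0.05 s, during which the arm holds its last target. There are 200 camera calls.

## Working session

There is one attempt and no reset: what is moved stays moved. The work goes in short steps, Python scripts to look and compute and a tool call to move; the robot and the scene stay as the last step left them, time stands still between calls to the robot, and variables do not carry over. Pictures are saved under pics/ and viewed, at most 10 in all, crops included, and the job is handed in when it is done.

Besides the shell and the picture viewer there is one more tool, called after ">>>" as name(argument=value, ...) on one line, values as JSON. apply_moves: Moves the arm, as the interface text tells. Its arguments: {"type":"object","properties":{"commands":{"type":"array"},"claw":{"type":"number"},"squeeze":{"type":"number"}},"required":["commands"]}

```bash
mkdir -p pics; ls; python3 - <<'E'
from workcell import robot, eyes
import cv2,numpy as np
for n in("top","side"):
    im=eyes.read_camera(n); cv2.imwrite(f"pics/{n}0.png",im[:,:,::-1])
    c=eyes.get_calibration(n); print(n,{k:(np.round(v,3).tolist() if k=="extrinsics" else v) for k,v in c.items()})
s=robot.read_state(); print(s["time_s"],s["tool_pos"],np.round(s["ee_rot"],3).tolist())
E
```

```text
pics
top {'fx': 385.7982556984505, 'fy': 385.7982556984505, 'cx': 320.95668495813464, 'cy': 189.89409994733015, 'extrinsics': [[0.004, -1.0, 0.006, 0.003], [0.997, 0.004, 0.077, -0.522], [-0.077, 0.005, 0.997, -0.867], [0.0, 0.0, 0.0, 1.0]]}
side {'fx': 488.06161984749895, 'fy': 488.06161984749895, 'cx': 320.40114878940744, 'cy': 193.71075874096346, 'extrinsics': [[0.761, -0.649, 0.0, -0.417], [0.394, 0.462, 0.794, -0.292], [-0.516, -0.604, 0.607, -0.904], [0.0, 0.0, 0.0, 1.0]]}
0.1 [0.18699368 0.46309826 0.2305044 ] [[-0.927, 0.374, -0.001], [0.374, 0.927, -0.002], [0.0, -0.002, -1.0]]
```

View pics/top0.png

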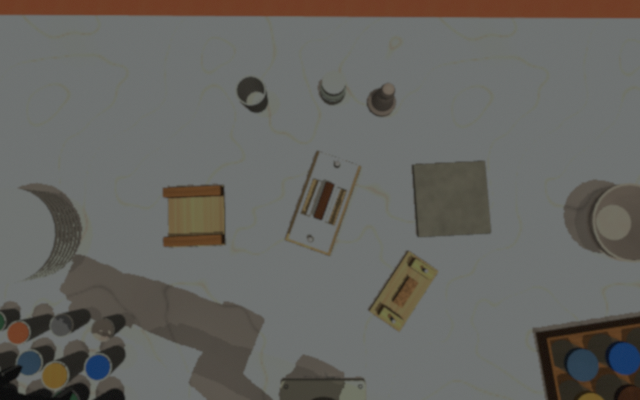

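View pics/side0.png

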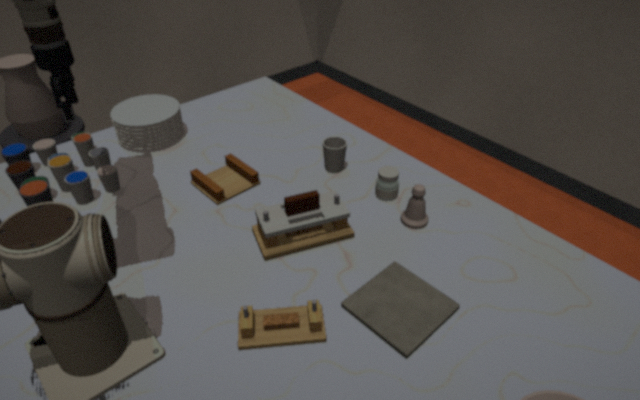

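The top view shows the large jig with the plate at (323,202) and its dark handle at (324,201). The small look-alike jig is at (403,291), empty and without a handle. The rack is at (194,215) with battens at rows 191 and 240, and the bat is at (452,198). The cup (252,95), jar (332,90) and figurine (383,98) stand beyond the jig. In the side view the handle is at (302,203), the small jig at (281,325), the rack at (225,178) and the bat at (400,307).

Possible confusions: large jig (323,202) or small jig (403,291). I choose the large one, which carries the plate with the bar handle.

```bash
cat > h.py <<'E'
import numpy as np,cv2
from workcell import robot,eyes
def ray(cal,uv):
    E=np.array(cal["extrinsics"]);R,t=E[:3,:3],E[:3,3]
    d=np.array([(uv[0]-cal["cx"])/cal["fx"],-(uv[1]-cal["cy"])/cal["fy"],-1.])
    return -R.T@t,R.T@d
def onz(cal,uv,z):
    o,d=ray(cal,uv);return o+d*(z-o[2])/d[2]
def proj(cal,p):
    E=np.array(cal["extrinsics"]);c=E[:3,:3]@np.array(p)+E[:3,3]
    return np.array([cal["cx"]-cal["fx"]*c[0]/c[2],cal["cy"]+cal["fy"]*c[1]/c[2]])
def rect(mask,near=None):
    cs,_=cv2.findContours(mask.astype(np.uint8),cv2.RETR_EXTERNAL,cv2.CHAIN_APPROX_NONE)
    return sorted(cs,key=cv2.contourArea,reverse=True)
E
python3 - <<'E'
from h import *
im=cv2.imread("pics/top0.png")
a=cv2.resize(im[140:265,150:250],None,fx=4,fy=4,interpolation=cv2.INTER_CUBIC)
b=cv2.resize(im[140:265,275:375],None,fx=4,fy=4,interpolation=cv2.INTER_CUBIC)
cv2.imwrite("pics/crop1.png",np.clip(np.hstack([a,b])*1.8,0,255))
hsv=cv2.cvtColor(im,cv2.COLOR_BGR2HSV)
for p in [(324,201),(313,238),(300,230),(194,190),(194,240),(194,215),(452,198),(420,150)]: print(p,im[p[1],p[0]],hsv[p[1],p[0]])
E
```

```text
(324, 201) [23 37 60] [ 11 157  60]
(313, 238) [88 93 93] [30 14 93]
(300, 230) [111 112 110] [ 75   5 112]
(194, 190) [35 61 91] [ 14 157  91]
(194, 240) [34 60 88] [ 14 156  88]
(194, 215) [ 71 104 109] [ 26  89 109]
(452, 198) [67 79 81] [26 44 81]
(420, 150) [112 113 110] [ 80   7 113][ WARN:0@0.188] global loadsave.cpp:1063 imwrite_ Unsupported depth image for selected encoder is fallbacked to CV_8U.
```

View pics/crop1.png

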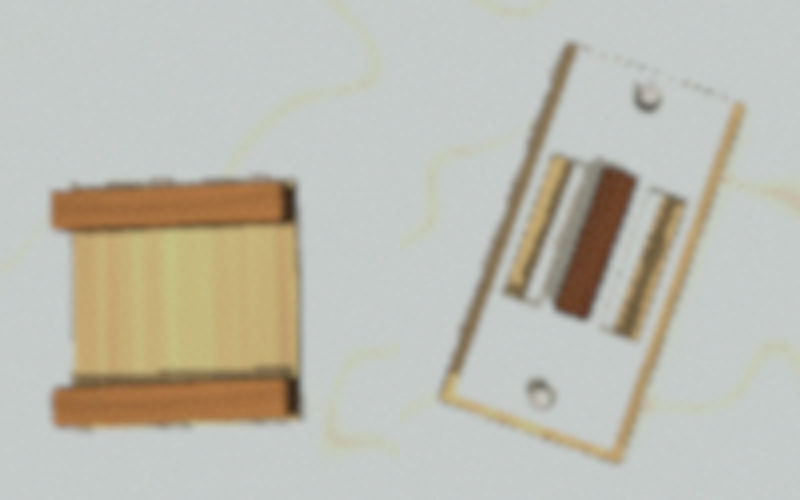

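The crop confirms the choice. The right half shows the plate with its dark bar handle (full-image centre about (324,201)), two dowel heads (337,164) and (310,238), and the windows. The left half shows the rack with two orange battens.

```bash
python3 - <<'E'
from h import *
im=cv2.imread("pics/top0.png"); hsv=cv2.cvtColor(im,cv2.COLOR_BGR2HSV); c=eyes.get_calibration("top")
def fit(m,box,z,n=1,name=""):
    mm=np.zeros(m.shape,np.uint8);u0,v0,u1,v1=box;mm[v0:v1,u0:u1]=m[v0:v1,u0:u1]
    for k in rect(mm)[:n]:
        P=np.array([onz(c,p[0],z)[:2] for p in k],np.float32)*1000
        (x,y),(w,h),a=cv2.minAreaRect(P); print(name,cv2.boundingRect(k),np.round([x,y,w,h,a],1))
H,S,V=cv2.split(hsv)
fit((H<20)&(S>125)&(V<85),(305,175,345,225),.117,1,"handle")
fit((S>125)&(V>55),(155,175,235,255),.04,2,"batten")
fit((S>30),(400,150,500,245),.015,1,"bat")
# dowel tips
for p in [(337,164),(310,238)]: print(np.round(onz(c,p,.095)*1000,1))
cs=eyes.get_calibration("side"); ims=cv2.imread("pics/side0.png"); h2=cv2.cvtColor(ims,cv2.COLOR_BGR2HSV)
m=np.zeros(h2.shape[:2],np.uint8); m[185:218,280:325]=((h2[...,1]>140)&(h2[...,2]<75))[185:218,280:325]
k=rect(m)[0]; print("side handle",cv2.boundingRect(k), cv2.boxPoints(cv2.minAreaRect(k)).round(1).tolist())
def plate(cx,cy,a):
    pts=[(-.04,-.01),(.04,-.01),(.04,.01),(-.04,.01)]
print(np.round(ray(c,(0,0))[0],3), np.round(ray(cs,(0,0))[0],3))
E
```

```text
handle (315, 183, 18, 36) [493.5   0.8  14.   73.1  70.5]
batten (164, 234, 58, 12) [408.3 290.4  22.  126.8   3.2]
batten (164, 186, 57, 12) [516.2 294.6  22.  125.7   2.8]
bat (413, 161, 77, 76) [ 504.8 -295.3  166.5  168.1    3.1]
[571.5 -28.   95. ]
[415.7  28.2  95. ]
side handle (285, 192, 33, 23) [[283.29998779296875, 198.6999969482422], [316.20001220703125, 191.3000030517578], [319.79998779296875, 207.3000030517578], [287.0, 214.6999969482422]]
[0.454 0.01  0.905] [-0.034 -0.682  0.781]
```

>>> apply_moves(commands=[[[-1, -0.7, 0, 0], [-4, -2.7, 0, 0], [-8, -5.5, 0, 0], [-12, -8.2, 0, 0], [-16, -11, 0, 0], [-20, -13.7, 0, 0], [-24, -16.5, 0, 0], [-28, -19.2, 0, 0], [-32, -22, 0, -0.04], [-36, -24.7, 0, -0.04], [-39, -26.8, 0, -0.04], [-40, -27.5, 0, -0.04]]], claw=8.5)

```text
time_s: 1.1
tool_pos: [0.444, 0.0732, 0.2313]
ee_rot: [[-0.941, 0.338, -0.0], [0.338, 0.941, -0.0], [-0.0, -0.0, -1.0]]
ft_force: [0.9, 0.6, 0.3]
gripper_width: 0.998
finger_force: 0.0
```

>>> apply_moves(commands=[[[-2, -1.3, 0, 0], [-4.5, -3.2, 0, 0], [-5.7, -3.9, 0, 0], [-5.7, -3.9, 0, 0], [-5.7, -3.9, 0, 0], [-5.7, -3.9, 0, 0]]])

```text
time_s: 1.6
tool_pos: [0.4835, 0.0205, 0.2311]
ee_rot: [[-0.942, 0.337, -0.001], [0.337, 0.942, 0.0], [0.001, -0.0, -1.0]]
ft_force: [-0.2, 0.2, -0.1]
gripper_width: 0.998
finger_force: 0.0
```

```bash
python3 - <<'E'
from h import *
s=robot.read_state(); c=eyes.get_calibration("wrist"); im=eyes.read_camera("wrist"); cv2.imwrite("pics/w1.png",im[:,:,::-1])
print(s["time_s"],s["tool_pos"],np.round(s["ee_rot"],4).tolist(),s["ft_force"]); np.save("w1cal.npy",c,allow_pickle=True)
print(c["fx"],np.round(ray(c,(0,0))[0],3), [np.round(proj(c,p)) for p in [(.4935,.001,.117),(.5715,-.028,.095),(.4157,.0282,.095)]])
E
```

```text
1.6 [0.4834636  0.02051642 0.23107901] [[-0.9416, 0.3366, -0.0013], [0.3366, 0.9416, 0.0004], [0.0013, -0.0001, -1.0]] [-0.18724728  0.16220699 -0.13669512]
351.941459147616 [0.419 0.043 0.375] [array([299., 208.]), array([300., 289.]), array([298.,  97.])]
```

View pics/w1.png

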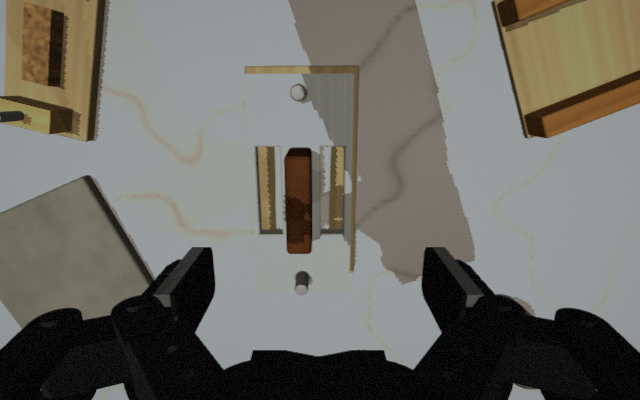

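The wrist view shows the handle at columns 286-312, rows about 150-253, and the dowels at (298,93) and (301,287), within a few pixels of the predictions. The handle is square to the fingers.

```bash
python3 - <<'E'
from h import *
c=np.load("w1cal.npy",allow_pickle=True).item(); s=robot.read_state()
im=cv2.imread("pics/w1.png");h=cv2.cvtColor(im,cv2.COLOR_BGR2HSV)
m=np.zeros(h.shape[:2],np.uint8); m[140:262,275:325]=((h[...,1]>130))[140:262,275:325]
k=rect(m)[0]; print(cv2.boundingRect(k))
sub=im[140:262,299]; print([(140+i,int(v)) for i,v in enumerate(sub[:,2])if i<25 or i>105])
P=np.array([onz(c,p[0],.117)[:2] for p in k],np.float32)*1000
print(cv2.minAreaRect(P))
for p in [(298,92),(301.5,289)]:print(np.round(onz(c,p,.095)*1000,1))
E
```

```text
(285, 149, 27, 104)
[(140, 151), (141, 152), (142, 152), (143, 154), (144, 153), (145, 154), (146, 152), (147, 106), (148, 42), (149, 30), (150, 16), (151, 20), (152, 22), (153, 25), (154, 21), (155, 32), (156, 49), (157, 69), (158, 75), (159, 79), (160, 82), (161, 84), (162, 83), (163, 87), (164, 85), (246, 81), (247, 80), (248, 81), (249, 79), (250, 80), (251, 83), (252, 74), (253, 84), (254, 147), (255, 152), (256, 152), (257, 152), (258, 151), (259, 156), (260, 152), (261, 153)]
((489.455078125, 2.1384315490722656), (19.430374145507812, 82.6269760131836), 70.44329833984375)
[412.3  29.4  95. ]
[572.1 -27.1  95. ]
```

>>> apply_moves(commands=[[[-1.53, -1.52, 1, 0], [-1.53, -1.52, 3, 0], [-1.53, -1.52, 5, 0], [-1.53, -1.52, 6.5, 0], [-1.53, -1.52, 7.5, 0], [-1.53, -1.52, 8, 0], [-1.53, -1.52, 8, 0], [-1.53, -1.52, 8, 0], [-1.53, -1.52, 8, 0], [-1.53, -1.52, 8, 0]]], claw=8.5)

```text
time_s: 2.48
tool_pos: [0.4945, 0.0007, 0.1524]
ee_rot: [[-0.942, 0.337, 0.002], [0.337, 0.942, 0.0], [-0.002, 0.001, -1.0]]
ft_force: [0.1, -0.5, 0.7]
gripper_width: 0.991
finger_force: 0.0
```

>>> apply_moves(commands=[[[0.1, 0, 1, 0], [0.15, 0, 2.5, 0], [0.15, 0, 4, 0], [0.15, 0, 5.3, 0], [0.15, 0, 6.4, 0], [0.15, 0, 7.1, 0], [0.15, 0, 7.4, 0], [0.15, 0, 7.4, 0], [0.15, 0, 7.4, 0]]])

```text
time_s: 3.23
tool_pos: [0.4928, 0.0011, 0.0779]
ee_rot: [[-0.941, 0.337, 0.001], [0.337, 0.941, -0.0], [-0.001, 0.0, -1.0]]
ft_force: [-0.0, 0.2, -0.1]
gripper_width: 0.996
finger_force: 0.0
```

>>> apply_moves(commands=[[[0, 0, 0, 0], [0, 0, 0, 0], [0, 0, 0, 0], [0, 0, 0, 0], [0, 0, 0, 0], [0, 0, 0, 0], [0, 0, 0, 0], [0, 0, 0, 0]]], claw=1.0, squeeze=60)

```text
time_s: 3.9
tool_pos: [0.4924, 0.0008, 0.0776]
ee_rot: [[-0.941, 0.337, 0.0], [0.337, 0.941, -0.001], [-0.001, -0.0, -1.0]]
ft_force: [-1.7, -1.2, 3.2]
gripper_width: 0.226
finger_force: 60.3
```

Gripped, with a measured opening of about 19 mm that matches the bar. Now a slow lift, straight up.

>>> apply_moves(commands=[[[0, 0, -0.15, 0], [0, 0, -0.4, 0], [0, 0, -0.7, 0], [0, 0, -1.0, 0], [0, 0, -1.3, 0], [0, 0, -1.6, 0], [0, 0, -1.9, 0], [0, 0, -2.2, 0], [0, 0, -2.5, 0], [0, 0, -2.8, 0]]])

```text
time_s: 4.73
tool_pos: [0.492, 0.0012, 0.1056]
ee_rot: [[-0.941, 0.337, -0.0], [0.337, 0.941, 0.0], [0.0, 0.0, -1.0]]
ft_force: [0.2, -0.4, -5.8]
gripper_width: 0.223
finger_force: 58.9
```

>>> apply_moves(commands=[[[0, 0, -0.3, 0], [0, 0, -0.6, 0], [0, 0, -0.9, 0], [0, 0, -1.3, 0], [0, 0, -1.9, 0], [0, 0, -2.8, 0], [0, 0, -3.8, 0], [0, 0, -4.6, 0], [0, 0, -5.0, 0], [0, 0, -5.0, 0], [0, 0, -5.0, 0]]])

```text
time_s: 5.65
tool_pos: [0.4925, 0.0011, 0.1557]
ee_rot: [[-0.941, 0.337, 0.001], [0.337, 0.941, 0.0], [-0.001, 0.0, -1.0]]
ft_force: [-0.7, 0.9, -6.7]
gripper_width: 0.228
finger_force: 59.1
```

```bash
python3 - <<'E'
from h import *
s=robot.read_state(); print(s["time_s"],s["tool_pos"],s["ft_force"],s["ft_torque"])
ims=[eyes.read_camera(n)[:,:,::-1] for n in("top","side")]
cv2.imwrite("pics/t1.png",ims[0])
a=cv2.resize(ims[0][130:270,150:500],(790,316)); b=cv2.resize(ims[1][110:270,180:380],None,fx=1.7,fy=1.7)
b=cv2.copyMakeBorder(b,0,0,0,790-b.shape[1],cv2.BORDER_CONSTANT)
cv2.imwrite("pics/v1.png",np.clip(np.vstack([a,b]).astype(float)*1.8,0,255).astype(np.uint8))
E
```

```text
5.65 [0.49249997 0.0010841  0.1556936 ] [-0.68792413  0.8621285  -6.71694766] [-0.03281644  0.01476708 -0.00252863]
```

View pics/v1.png

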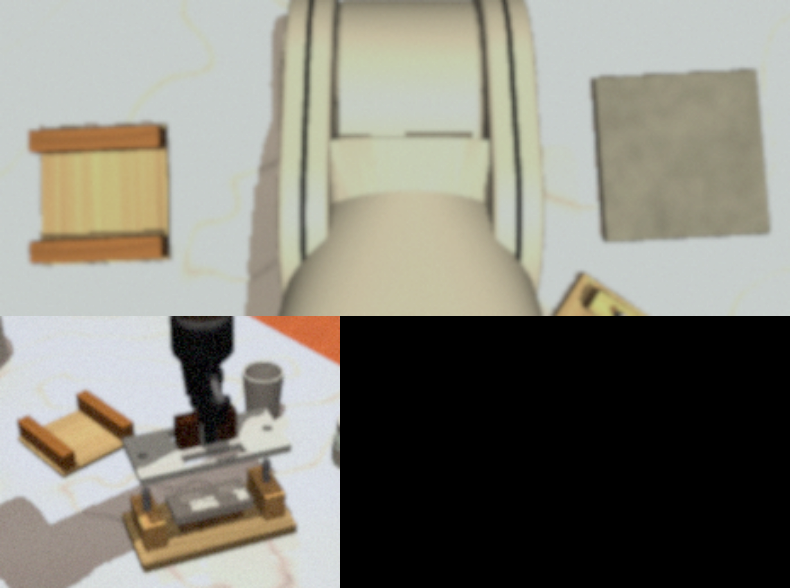

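The plate is level and clear of the dowels (side view), and the tile (grey-white) has stayed on the pad. Carrying the plate to the rack.

>>> apply_moves(commands=[[[0.4, 0.8, 0, -0.01], [1.3, 2.6, 0, -0.04], [2.5, 5.2, 0, -0.08], [3.8, 7.9, 0, -0.12], [5.1, 10.6, 0, -0.16], [6.4, 13.3, 0, -0.2], [7.7, 16, 0, -0.24], [9, 18.7, 0, -0.28], [10.3, 21.4, 0, -0.32], [11.4, 23.7, 0, -0.36], [12.2, 25.4, 0, -0.38], [12.6, 26.2, 0, -0.393]]])

```text
time_s: 6.75
tool_pos: [0.4608, 0.2934, 0.1546]
ee_rot: [[-0.999, -0.054, -0.001], [-0.054, 0.999, 0.001], [0.001, 0.001, -1.0]]
ft_force: [0.5, -0.3, -5.4]
gripper_width: 0.225
finger_force: 59.6
```

>>> apply_moves(commands=[[[0.15, 0.1, 0.5, 0], [0.15, 0.1, 1.5, 0], [0.15, 0.1, 2.7, 0], [0.15, 0.1, 3.9, 0], [0.15, 0.1, 5.0, 0], [0.15, 0.1, 5.7, 0], [0.15, 0.1, 6.0, 0], [0.15, 0.1, 6.0, 0], [0.15, 0.1, 6.0, 0]]])

```text
time_s: 7.5
tool_pos: [0.4606, 0.2906, 0.0953]
ee_rot: [[-0.999, -0.048, -0.0], [-0.048, 0.999, -0.0], [0.0, -0.0, -1.0]]
ft_force: [0.7, -0.3, -6.8]
gripper_width: 0.225
finger_force: 59.6
```

```bash
python3 - <<'E'
from h import *
s=robot.read_state(); print(s["time_s"],s["tool_pos"],np.round(s["ee_rot"],3).tolist(),s["ft_force"])
ims=[eyes.read_camera(n)[:,:,::-1] for n in("top","side")]
a=cv2.resize(ims[0][140:300,130:370],(790,526))[:300]; b=cv2.resize(ims[1][100:230,150:350],None,fx=2.2,fy=2.2)
b=cv2.copyMakeBorder(b,0,0,0,790-b.shape[1],cv2.BORDER_CONSTANT)
cv2.imwrite("pics/v2.png",np.clip(np.vstack([a,b]).astype(float)*1.8,0,255).astype(np.uint8))
# tile from top
cv2.imwrite("pics/t2.png",ims[0])
E
```

```text
7.5 [0.46061257 0.29061631 0.09534962] [[-0.999, -0.048, -0.0], [-0.048, 0.999, -0.0], [0.0, -0.0, -1.0]] [ 0.6784032  -0.31486266 -6.82048713]
```

View pics/v2.png

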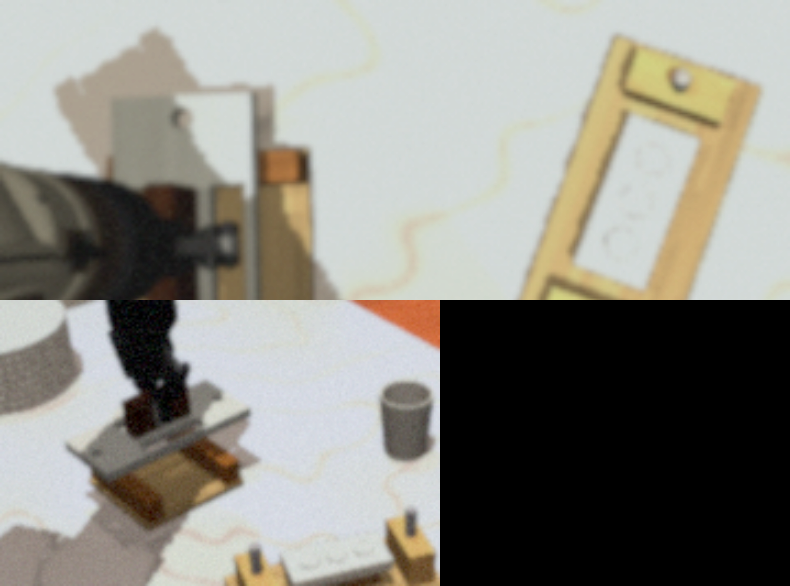

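The plate is level over the rack and square to the battens. The uncovered tile lies on the pad with its three discs up.

>>> apply_moves(commands=[[[-0.1, 0.1, 0.4, 0], [-0.1, 0.1, 1.2, 0], [-0.1, 0.1, 2.0, 0], [-0.1, 0.1, 2.6, 0], [-0.1, 0.1, 3.0, 0], [-0.1, 0.1, 3.3, 0], [-0.1, 0.1, 3.5, 0], [-0.1, 0.1, 3.6, 0], [-0.1, 0.1, 3.65, 0], [-0.1, 0.1, 3.7, 0]]])

```text
time_s: 8.43
tool_pos: [0.4616, 0.2923, 0.0585]
ee_rot: [[-0.999, -0.049, 0.001], [-0.049, 0.999, 0.0], [-0.001, 0.0, -1.0]]
ft_force: [-0.1, 1.0, -5.4]
gripper_width: 0.228
finger_force: 59.7
```

>>> apply_moves(commands=[[[0, 0, 0.03, 0], [0, 0, 0.06, 0], [0, 0, 0.09, 0], [0, 0, 0.12, 0], [0, 0, 0.12, 0], [0, 0, 0.12, 0]]])

```text
time_s: 8.93
tool_pos: [0.4615, 0.2923, 0.0576]
ee_rot: [[-0.999, -0.049, 0.001], [-0.049, 0.999, 0.0], [-0.001, 0.0, -1.0]]
ft_force: [-0.7, 0.4, -1.8]
gripper_width: 0.223
finger_force: 60.1
```

>>> apply_moves(commands=[[[0, 0, 0.03, 0], [0, 0, 0.05, 0], [0, 0, 0.05, 0]]])

```text
time_s: 9.18
tool_pos: [0.4615, 0.2923, 0.0576]
ee_rot: [[-0.999, -0.049, 0.001], [-0.049, 0.999, 0.001], [-0.001, 0.0, -1.0]]
ft_force: [-3.9, -2.3, 5.3]
gripper_width: 0.226
finger_force: 61.0
```

>>> apply_moves(commands=[[[0, 0, 0, 0], [0, 0, 0, 0], [0, 0, 0, 0], [0, 0, 0, 0], [0, 0, 0, 0], [0, 0, 0, 0], [0, 0, 0, 0], [0, 0, 0, 0]]], claw=8.5)

```text
time_s: 9.85
tool_pos: [0.4614, 0.2922, 0.0566]
ee_rot: [[-0.999, -0.049, 0.0], [-0.049, 0.999, 0.0], [-0.0, 0.0, -1.0]]
ft_force: [-0.1, 0.4, 0.5]
gripper_width: 0.994
finger_force: 0.0
```

>>> apply_moves(commands=[[[0, 0, -0.3, 0], [0, 0, -1.2, 0], [0, 0, -3, 0], [0, 0, -5.5, 0], [0, 0, -8.5, 0], [0, 0, -11.5, 0], [0, 0, -14, 0], [0, 0, -15.5, 0], [0, 0, -16, 0]]])

```text
time_s: 10.6
tool_pos: [0.4629, 0.2932, 0.2211]
ee_rot: [[-0.999, -0.049, 0.006], [-0.049, 0.999, 0.004], [-0.006, 0.004, -1.0]]
ft_force: [1.4, 0.2, -0.4]
gripper_width: 0.997
finger_force: 0.0
```

>>> apply_moves(commands=[[[0, -1, 0, 0], [0, -3, 0, 0], [0, -6, 0, 0], [0, -9, 0, 0], [0, -12, 0, 0], [0, -15, 0, 0], [0, -17, 0, 0], [0, -18, 0, 0], [0, -18, 0, 0], [0, -18, 0, 0]]])

```text
time_s: 11.43
tool_pos: [0.4698, 0.1122, 0.2159]
ee_rot: [[-0.999, -0.048, -0.001], [-0.048, 0.999, 0.0], [0.001, 0.0, -1.0]]
ft_force: [0.4, 0.2, -0.5]
gripper_width: 0.998
finger_force: 0.0
```

```bash
python3 - <<'E'
from h import *
s=robot.read_state(); print(s["time_s"],s["tool_pos"],np.round(s["ee_rot"],3).tolist(),s["ft_force"])
c=eyes.get_calibration("wrist"); np.save("w3cal.npy",c,allow_pickle=True)
ims=[eyes.read_camera(n)[:,:,::-1] for n in("wrist","top","side")]
for n,i in zip(("w3","t3","s3"),ims): cv2.imwrite(f"pics/{n}.png",i)
a=cv2.resize(ims[0],(440,275)); t=cv2.resize(ims[1][140:270,150:310],(338,275));b=cv2.resize(ims[2][110:260,150:380],None,fx=2,fy=2)
b=cv2.copyMakeBorder(b,0,0,0,778-b.shape[1],cv2.BORDER_CONSTANT)
cv2.imwrite("pics/v3.png",np.clip(np.vstack([np.hstack([a,t]),b]).astype(float)*1.5,0,255).astype(np.uint8))
ct=eyes.get_calibration("top")
# tile: bright low-saturation in jig from t2
im=cv2.imread("pics/t2.png");h=cv2.cvtColor(im,cv2.COLOR_BGR2HSV); m=np.zeros(h.shape[:2],np.uint8)
J=np.array([[-.07,-.045],[.07,-.045],[.07,.045],[-.07,.045]]);th=np.deg2rad(-19.7);R=np.array([[np.cos(th),-np.sin(th)],[np.sin(th),np.cos(th)]])
poly=np.array([proj(ct,[*(R@p+[.4925,.001]),.03]) for p in J]); cv2.fillPoly(m,[poly.round().astype(np.int32)],1)
m&=((h[...,1]<45)&(h[...,2]>95)).astype(np.uint8)
k=rect(m)[0];P=np.array([onz(ct,p[0],.056)[:2] for p in k],np.float32)*1000;print("tile",cv2.minAreaRect(P))
# plate handle on rack from t3
h=cv2.cvtColor(ims[1],cv2.COLOR_BGR2HSV);m[:]=0;m[170:255,150:250]=((h[...,0]<20)&(h[...,1]>125)&(h[...,2]<85))[170:255,150:250]
for k in rect(m)[:3]:
  P=np.array([onz(ct,p[0],.097)[:2] for p in k],np.float32)*1000;print("handle?",cv2.boundingRect(k),cv2.minAreaRect(P))
E
```

```text
11.4333 [0.46977944 0.1121653  0.21585268] [[-0.999, -0.048, -0.001], [-0.048, 0.999, 0.0], [0.001, 0.0, -1.0]] [ 0.37685068  0.15276615 -0.54725732]
tile ((495.51190185546875, 0.7528266906738281), (51.701995849609375, 109.6235580444336), 69.60637664794922)
```

View pics/v3.png

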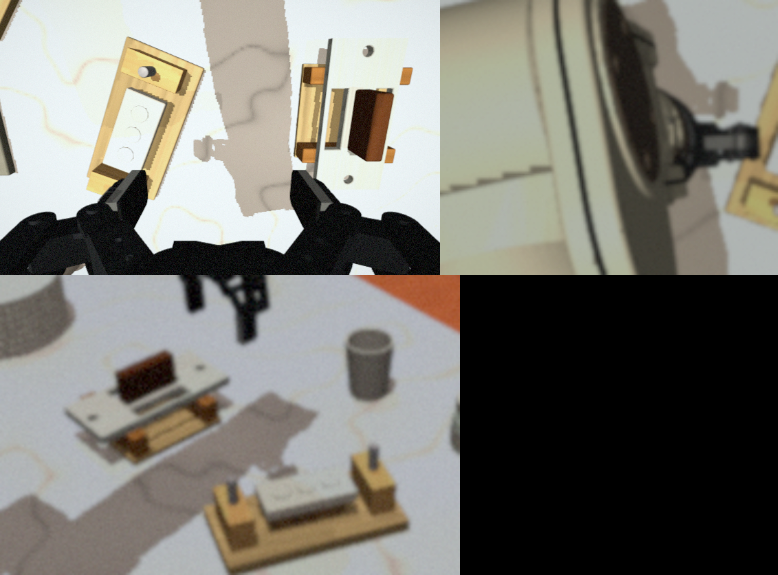

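The plate lies flat, handle up, across both battens with the gripper clear of it. The tile on the pad measures 51.7 x 109.6 mm at (0.4955, 0.001), which matches the given size.

>>> apply_moves(commands=[[[-0.2, -1, 0.3, 0.05], [-0.6, -3, 1, 0.15], [-1, -5.5, 2, 0.25], [-1.5, -8, 3, 0.33], [-1.8, -10, 4, 0.38], [-2, -11, 5, 0.4], [-2, -11.25, 6, 0.4], [-2, -11.25, 6.5, 0.4], [-2, -11.25, 6.5, 0.4], [-2, -11.25, 6.5, 0.4], [-2, -11.25, 6.5, 0.4]]], claw=8.5)

```text
time_s: 12.5
tool_pos: [0.496, 0.0021, 0.1521]
ee_rot: [[-0.94, 0.342, 0.001], [0.342, 0.94, 0.0], [-0.001, 0.001, -1.0]]
ft_force: [0.2, -0.2, -0.4]
gripper_width: 0.998
finger_force: 0.0
```

```bash
python3 - <<'E'
from h import *
s=robot.read_state(); print(s["time_s"],s["tool_pos"],np.round(s["ee_rot"],3).tolist())
c=eyes.get_calibration("wrist"); im=eyes.read_camera("wrist")[:,:,::-1]; cv2.imwrite("pics/w4.png",im)
pr=proj(c,[.4955,.0008,.056]);print(pr)
# previous wrist view measure of tile
for n,cc,i in(("w3",np.load("w3cal.npy",allow_pickle=True).item(),cv2.imread("pics/w3.png")),("w4",c,im)):
  h=cv2.cvtColor(i,cv2.COLOR_BGR2HSV);m=np.zeros(h.shape[:2],np.uint8)
  th=np.deg2rad(-19.7);R=np.array([[np.cos(th),-np.sin(th)],[np.sin(th),np.cos(th)]])
  poly=np.array([proj(cc,[*(R@np.array(p)+[.4935,.001]),.04]) for p in [(-.068,-.05),(.068,-.05),(.068,.05),(-.068,.05)]]);cv2.fillPoly(m,[poly.round().astype(np.int32)],1)
  m&=((h[...,1]<40)&(h[...,2]>90)).astype(np.uint8)
  k=rect(m)[0];P=np.array([onz(cc,p[0],.056)[:2] for p in k],np.float32)*1000;print(n,cv2.boundingRect(k),cv2.minAreaRect(P))
E
```

```text
12.5 [0.49600154 0.00210644 0.15209202] [[-0.94, 0.342, 0.001], [0.342, 0.94, 0.0], [-0.001, 0.001, -1.0]]
[316.34094396 193.92333512]
w3 (149, 128, 92, 124) ((494.10772705078125, 1.2483901977539062), (51.7021484375, 109.68694305419922), 69.42034149169922)
w4 (278, 113, 77, 150) ((493.9927978515625, 0.7626571655273438), (51.13172912597656, 109.32577514648438), 69.5669174194336)
```

>>> apply_moves(commands=[[[0.1, -0.17, 1, 0.007], [0.1, -0.17, 3, 0.007], [0.1, -0.17, 5, 0.007], [0.1, -0.17, 7, 0.007], [0.1, -0.17, 8.8, 0.007], [0.1, -0.17, 10.3, 0.007], [0.1, -0.17, 11.4, 0.007], [0.1, -0.17, 12.1, 0.007], [0.1, -0.17, 12.4, 0.007], [0.1, -0.17, 12.4, 0.007], [0.1, -0.17, 12.4, 0.007]]])

```text
time_s: 13.47
tool_pos: [0.4948, -0.0001, 0.0283]
ee_rot: [[-0.937, 0.35, 0.001], [0.35, 0.937, 0.0], [-0.001, 0.0, -1.0]]
ft_force: [1.0, 0.3, -0.2]
gripper_width: 0.994
finger_force: 0.0
```

>>> apply_moves(commands=[[[0, 0, 0, 0], [0, 0, 0, 0], [0, 0, 0, 0], [0, 0, 0, 0], [0, 0, 0, 0], [0, 0, 0, 0], [0, 0, 0, 0], [0, 0, 0, 0]]], claw=4.5, squeeze=30)

```text
time_s: 14.13
tool_pos: [0.4949, -0.0002, 0.0284]
ee_rot: [[-0.937, 0.35, 0.002], [0.35, 0.937, 0.0], [-0.001, 0.001, -1.0]]
ft_force: [-1.2, -0.3, 6.3]
gripper_width: 0.604
finger_force: 32.6
```

>>> apply_moves(commands=[[[0, 0, -0.2, 0], [0, 0, -0.6, 0], [0, 0, -1.2, 0], [0, 0, -2, 0], [0, 0, -3.2, 0], [0, 0, -4.8, 0], [0, 0, -6.4, 0], [0, 0, -8, 0], [0, 0, -9.2, 0], [0, 0, -10, 0], [0, 0, -10, 0], [0, 0, -10, 0]]])

```text
time_s: 15.13
tool_pos: [0.4944, -0.0002, 0.1279]
ee_rot: [[-0.937, 0.35, 0.001], [0.35, 0.937, -0.0], [-0.001, 0.0, -1.0]]
ft_force: [0.5, 0.2, -2.1]
gripper_width: 0.598
finger_force: 31.9
```

>>> apply_moves(commands=[[[-0.4, -0.8, 0, -0.01], [-1.2, -2.8, 0, -0.04], [-2.3, -5.5, 0, -0.08], [-3.5, -8.3, 0, -0.12], [-4.7, -11.1, 0, -0.17], [-5.8, -13.9, 0, -0.21], [-6.9, -16.7, 0, -0.25], [-8.1, -19.5, 0, -0.3], [-9.2, -22.2, 0, -0.34], [-10.2, -24.6, 0, -0.38], [-11, -26.4, 0, -0.4], [-11.3, -27.2, 0, -0.41]]])

```text
time_s: 16.13
tool_pos: [0.504, -0.297, 0.126]
ee_rot: [[-0.999, -0.05, -0.002], [-0.05, 0.999, 0.0], [0.002, 0.0, -1.0]]
ft_force: [0.9, 0.8, -1.0]
gripper_width: 0.604
finger_force: 31.9
```

>>> apply_moves(commands=[[[0, 0, 0.5, 0], [0, 0, 1.5, 0], [0, 0, 2.8, 0], [0, 0, 4.2, 0], [0, 0, 5.3, 0], [0, 0, 6.2, 0], [0, 0, 6.8, 0], [0, 0, 7, 0], [0, 0, 7, 0], [0, 0, 7, 0], [0, 0, 7, 0]]])

```text
time_s: 17.05
tool_pos: [0.5054, -0.2949, 0.0584]
ee_rot: [[-0.999, -0.052, 0.001], [-0.052, 0.999, -0.001], [-0.001, -0.001, -1.0]]
ft_force: [0.0, -0.3, -1.8]
gripper_width: 0.603
finger_force: 31.9
```

```bash
python3 - <<'E'
from h import *
s=robot.read_state(); print(s["time_s"],s["tool_pos"],s["ft_force"])
c=eyes.get_calibration("wrist");ims=[eyes.read_camera(n)[:,:,::-1] for n in("wrist","side")]
cv2.imwrite("pics/w5.png",ims[0])
a=cv2.resize(ims[0],(480,300));b=cv2.resize(ims[1][190:360,310:490],(318,300))
cv2.imwrite("pics/v5.png",np.clip(np.hstack([a,b]).astype(float)*1.5,0,255).astype(np.uint8))
th=np.deg2rad(3.1);R=np.array([[np.cos(th),-np.sin(th)],[np.sin(th),np.cos(th)]])
print([np.round(proj(c,[*(R@np.array(p)*.085+[.505,-.295]),.015])*.75).tolist() for p in[(-1,-1),(1,-1),(1,1),(-1,1)]])
E
```

```text
17.05 [ 0.50539952 -0.29489794  0.05843215] [ 0.03430898 -0.2966247  -1.7540373 ]
[[111.0, 44.0], [137.0, 260.0], [340.0, 259.0], [366.0, 44.0]]
```

View pics/v5.png

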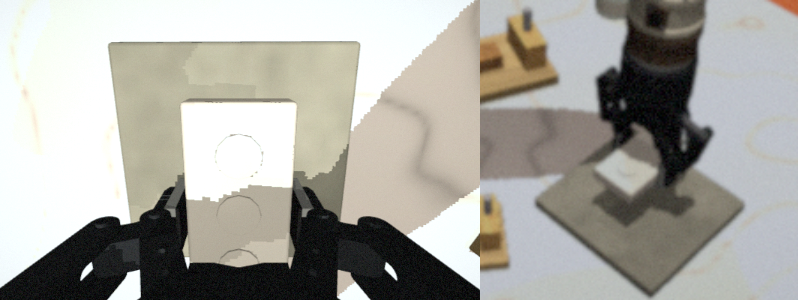

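The tile is over the bat centre, relief up. The tool point is about 11 mm below the tile's underside, though, so the fingertips would touch the bat before the tile does. I'll set it back on the jig's pad and regrip higher.

>>> apply_moves(commands=[[[0, 0, -0.5, 0], [0, 0, -1.8, 0], [0, 0, -3.5, 0], [0, 0, -5.2, 0], [0, 0, -6.5, 0], [0, 0, -7, 0], [0, 0, -7, 0], [0, 0, -7, 0]]])

```text
time_s: 17.82
tool_pos: [0.5048, -0.2946, 0.1277]
ee_rot: [[-0.999, -0.052, 0.0], [-0.052, 0.999, -0.0], [-0.0, -0.0, -1.0]]
ft_force: [-0.4, -0.6, -2.2]
gripper_width: 0.606
finger_force: 32.0
```

>>> apply_moves(commands=[[[0, 0.9, 0, 0.01], [0, 3, 0, 0.04], [-0.1, 6, 0, 0.08], [-0.1, 9, 0, 0.12], [-0.2, 12, 0, 0.17], [-0.2, 15, 0, 0.21], [-0.3, 18, 0, 0.25], [-0.3, 21, 0, 0.3], [-0.4, 24, 0, 0.34], [-0.4, 26.7, 0, 0.38], [-0.45, 28.6, 0, 0.4], [-0.45, 29.5, 0, 0.41]]])

```text
time_s: 18.82
tool_pos: [0.4923, 0.0034, 0.1265]
ee_rot: [[-0.937, 0.348, -0.003], [0.348, 0.937, 0.001], [0.003, 0.0, -1.0]]
ft_force: [-0.3, -0.8, -1.8]
gripper_width: 0.602
finger_force: 31.9
```

>>> apply_moves(commands=[[[0, 0, 0.5, 0], [0, 0, 1.5, 0], [0, 0, 2.8, 0], [0, 0, 4.2, 0], [0, 0, 5.3, 0], [0, 0, 6.2, 0], [0, 0, 6.8, 0], [0, 0, 7, 0], [0, 0, 7, 0], [0, 0, 7, 0]]])

```text
time_s: 19.65
tool_pos: [0.4942, 0.0, 0.0578]
ee_rot: [[-0.937, 0.351, 0.0], [0.351, 0.937, -0.0], [-0.0, 0.0, -1.0]]
ft_force: [-0.2, -0.7, -1.6]
gripper_width: 0.603
finger_force: 31.9
```

>>> apply_moves(commands=[[[0, 0, 0.4, 0], [0, 0, 1.1, 0], [0, 0, 1.7, 0], [0, 0, 2.2, 0], [0, 0, 2.5, 0], [0, 0, 2.7, 0], [0, 0, 2.8, 0], [0, 0, 2.85, 0], [0, 0, 2.9, 0], [0, 0, 2.92, 0], [0, 0, 2.92, 0]]])

```text
time_s: 20.57
tool_pos: [0.4941, 0.0003, 0.0286]
ee_rot: [[-0.937, 0.35, 0.0], [0.35, 0.937, -0.0], [-0.0, 0.0, -1.0]]
ft_force: [-1.0, -0.1, -0.8]
gripper_width: 0.603
finger_force: 32.0
```

>>> apply_moves(commands=[[[0, 0, 0.03, 0], [0, 0, 0.06, 0], [0, 0, 0.06, 0], [0, 0, 0.06, 0]]])

```text
time_s: 20.9
tool_pos: [0.4941, 0.0003, 0.0284]
ee_rot: [[-0.937, 0.35, 0.001], [0.35, 0.937, -0.0], [-0.001, 0.0, -1.0]]
ft_force: [-3.0, -0.7, 6.1]
gripper_width: 0.602
finger_force: 32.7
```

>>> apply_moves(commands=[[[0, 0, 0, 0], [0, 0, 0, 0], [0, 0, 0, 0], [0, 0, 0, 0], [0, 0, 0, 0], [0, 0, 0, 0], [0, 0, -0.5, 0], [0, 0, -1, 0], [0, 0, -1.2, 0], [0, 0, -1.2, 0], [0, 0, -1.2, 0]]], claw=8.0)

```text
time_s: 21.82
tool_pos: [0.4942, 0.0003, 0.0402]
ee_rot: [[-0.937, 0.35, 0.001], [0.35, 0.937, -0.0], [-0.001, 0.0, -1.0]]
ft_force: [-0.7, 0.3, -0.1]
gripper_width: 0.935
finger_force: 0.0
```

>>> apply_moves(commands=[[[0, 0, 0, 0], [0, 0, 0, 0], [0, 0, 0, 0], [0, 0, 0, 0], [0, 0, 0, 0], [0, 0, 0, 0], [0, 0, 0, 0], [0, 0, 0, 0]]], claw=4.5, squeeze=30)

```text
time_s: 22.48
tool_pos: [0.4939, 0.0003, 0.0398]
ee_rot: [[-0.937, 0.35, 0.0], [0.35, 0.937, 0.0], [0.0, 0.0, -1.0]]
ft_force: [-0.9, 0.1, 1.5]
gripper_width: 0.603
finger_force: 32.1
```

>>> apply_moves(commands=[[[0, 0, -0.2, 0], [0, 0, -0.6, 0], [0, 0, -1.2, 0], [0, 0, -2, 0], [0, 0, -3.2, 0], [0, 0, -4.8, 0], [0, 0, -6.4, 0], [0, 0, -7.8, 0], [0, 0, -8.6, 0], [0, 0, -8.8, 0], [0, 0, -8.8, 0], [0, 0, -8.8, 0]]])

```text
time_s: 23.48
tool_pos: [0.4934, 0.0003, 0.1273]
ee_rot: [[-0.937, 0.35, -0.001], [0.35, 0.937, 0.0], [0.001, -0.0, -1.0]]
ft_force: [-0.7, -0.1, -1.5]
gripper_width: 0.604
finger_force: 31.7
```

```bash
python3 - <<'E'
from h import *
s=robot.read_state(); print(s["time_s"],s["tool_pos"],s["ft_force"],s["ft_torque"])
im=eyes.read_camera("side")[:,:,::-1]
cv2.imwrite("pics/v6.png",np.clip(cv2.resize(im[130:260,230:380],None,fx=4,fy=4).astype(float)*1.7,0,255).astype(np.uint8))
E
```

```text
23.4833 [4.93409654e-01 2.65798795e-04 1.27316787e-01] [-0.67605033 -0.09036437 -1.53780883] [-0.0571242  -0.05035775  0.02617042]
```

View pics/v6.png

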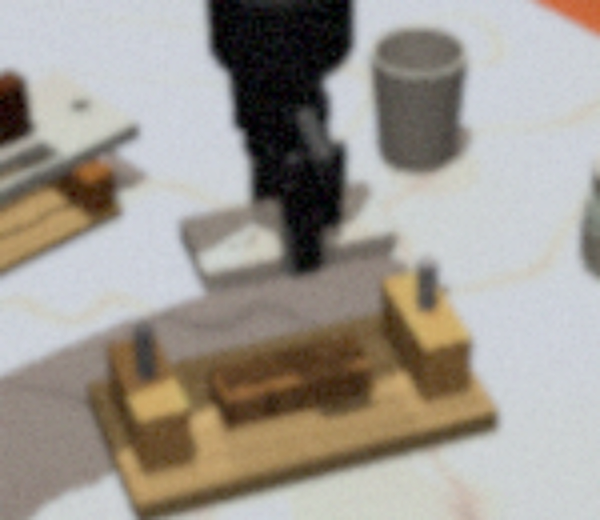

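The side view shows the tile held level, with the fingertips no lower than its underside. Now to the bat.

>>> apply_moves(commands=[[[-0.4, -0.8, 0, -0.01], [-1.2, -2.8, 0, -0.04], [-2.3, -5.5, 0, -0.08], [-3.5, -8.3, 0, -0.12], [-4.7, -11.1, 0, -0.17], [-5.8, -13.9, 0, -0.21], [-6.9, -16.7, 0, -0.25], [-8.1, -19.5, 0, -0.3], [-9.2, -22.2, 0, -0.34], [-10.2, -24.6, 0, -0.38], [-11, -26.4, 0, -0.4], [-11.45, -27.4, 0, -0.41]]])

```text
time_s: 24.53
tool_pos: [0.5044, -0.2989, 0.1263]
ee_rot: [[-0.999, -0.05, -0.002], [-0.05, 0.999, 0.0], [0.002, 0.0, -1.0]]
ft_force: [-0.3, 0.1, -1.5]
gripper_width: 0.598
finger_force: 31.8
```

>>> apply_moves(commands=[[[0, 0, 0.5, 0], [0, 0, 1.5, 0], [0, 0, 2.8, 0], [0, 0, 4.5, 0], [0, 0, 6.2, 0], [0, 0, 7.6, 0], [0, 0, 8.6, 0], [0, 0, 9.2, 0], [0, 0, 9.6, 0], [0, 0, 9.8, 0], [0, 0, 9.8, 0], [0, 0, 9.8, 0]]])

```text
time_s: 25.53
tool_pos: [0.5057, -0.2967, 0.0304]
ee_rot: [[-0.999, -0.052, 0.001], [-0.052, 0.999, -0.001], [-0.001, -0.001, -1.0]]
ft_force: [-0.4, -0.2, -2.1]
gripper_width: 0.6
finger_force: 31.8
```

>>> apply_moves(commands=[[[0, 0, 0.3, 0], [0, 0, 0.7, 0], [0, 0, 1.0, 0], [0, 0, 1.2, 0], [0, 0, 1.3, 0], [0, 0, 1.38, 0], [0, 0, 1.44, 0], [0, 0, 1.48, 0], [0, 0, 1.48, 0]]])

```text
time_s: 26.28
tool_pos: [0.5052, -0.2965, 0.015]
ee_rot: [[-0.999, -0.052, 0.0], [-0.052, 0.999, -0.0], [-0.0, -0.0, -1.0]]
ft_force: [0.2, -0.8, -1.2]
gripper_width: 0.6
finger_force: 31.8
```

>>> apply_moves(commands=[[[0, 0, 0.03, 0], [0, 0, 0.06, 0], [0, 0, 0.06, 0], [0, 0, 0.06, 0]]])

```text
time_s: 26.62
tool_pos: [0.5053, -0.2966, 0.0149]
ee_rot: [[-0.999, -0.052, 0.0], [-0.052, 0.999, -0.0], [-0.0, -0.0, -1.0]]
ft_force: [-1.4, 0.4, 1.4]
gripper_width: 0.603
finger_force: 32.2
```

Contact: the vertical force changed from -2.1 N to +1.4 N. Releasing and retreating.

>>> apply_moves(commands=[[[0, 0, 0, 0], [0, 0, 0, 0], [0, 0, 0, 0], [0, 0, 0, 0], [0, 0, 0, 0], [0, 0, 0, 0], [0, 0, 0, 0]]], claw=8.3)

```text
time_s: 27.2
tool_pos: [0.5052, -0.2965, 0.0143]
ee_rot: [[-0.999, -0.052, -0.0], [-0.052, 0.999, 0.0], [0.0, 0.0, -1.0]]
ft_force: [0.4, 0.2, -0.6]
gripper_width: 0.976
finger_force: 0.0
```

>>> apply_moves(commands=[[[0, 0, -0.3, 0], [0, 0, -1.2, 0], [0, 0, -3, 0], [0, 0, -5.5, 0], [0, 0, -8.5, 0], [0, 0, -11.5, 0], [0, 0, -14, 0], [0, 0, -15.5, 0], [0, 0, -16, 0], [0, 0, -16, 0]]])

```text
time_s: 28.03
tool_pos: [0.5062, -0.2971, 0.1768]
ee_rot: [[-0.999, -0.052, 0.004], [-0.052, 0.999, -0.002], [-0.004, -0.002, -1.0]]
ft_force: [0.3, -0.1, 0.1]
gripper_width: 0.975
finger_force: 0.0
```

>>> apply_moves(commands=[[[1, 0, 0, 0], [3, 0, 0, 0], [6, 0, 0, 0], [9, 0, 0, 0], [12, 0, 0, 0], [15, 0, 0, 0], [17, 0, 0, 0], [18, 0, 0, 0], [18, 0, 0, 0], [18, 0, 0, 0]]])

```text
time_s: 28.87
tool_pos: [0.3256, -0.3059, 0.174]
ee_rot: [[-0.999, -0.052, 0.0], [-0.052, 0.999, 0.0], [-0.0, 0.0, -1.0]]
ft_force: [0.5, -0.7, 0.8]
gripper_width: 0.974
finger_force: 0.0
```

```bash
python3 - <<'E'
from h import *
s=robot.read_state(); print(s["time_s"],s["tool_pos"])
ims=[eyes.read_camera(n)[:,:,::-1] for n in("top","side")]
b=np.clip(np.vstack([ims[0][60:280,130:530],ims[1][110:370,130:530]]).astype(float)*1.7,0,255).astype(np.uint8)
cv2.imwrite("pics/v7.png",cv2.resize(b,None,fx=1.2,fy=1.2))
c=eyes.get_calibration("top");h=cv2.cvtColor(ims[0],cv2.COLOR_BGR2HSV);m=np.zeros(h.shape[:2],np.uint8)
m[165:232,420:485]=((h[...,1]<25)&(h[...,2]>90))[165:232,420:485]
k=rect(m)[0];P=np.array([onz(c,p[0],.031)[:2] for p in k],np.float32)*1000;print("tile",cv2.minAreaRect(P))
m[:]=0;m[160:260,150:250]=((h[...,0]<20)&(h[...,1]>125)&(h[...,2]<85))[160:260,150:250]
for k in rect(m)[:3]:
  P=np.array([onz(c,p[0],.097)[:2] for p in k],np.float32)*1000;print("handle?",cv2.boundingRect(k),cv2.minAreaRect(P))
E
```

```text
28.8667 [ 0.32561943 -0.30589067  0.17399949]
tile ((506.0743408203125, -296.1634826660156), (109.97601318359375, 52.1576042175293), 2.974773645401001)
handle? (180, 198, 11, 35) ((462.7309875488281, 289.076171875), (71.19078826904297, 20.81806182861328), 1.8077515363693237)
handle? (213, 186, 10, 10) ((510.6793212890625, 219.94744873046875), (13.491154670715332, 23.019079208374023), 57.474937438964844)
handle? (214, 234, 10, 10) ((416.9325256347656, 215.21749877929688), (23.595172882080078, 12.527982711791992), 42.194183349609375)
```

View pics/v7.png

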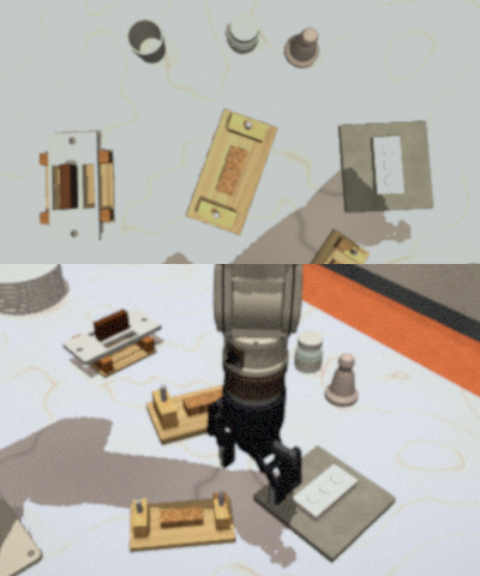

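The plate lies across both battens with its handle centred. The tile is at (0.506, -0.296) in the middle of the bat, relief up. The bystanders stand where they were and the arm is clear.

```bash
python3 -c "
from workcell import robot
print(robot.job_done())"
```

```text
the job is handed in; nothing more can be done
None
```

The job is handed in at about 29 s: the plate lies flat and centred, handle up, across the rack's battens, and the tile sits relief up in the middle of the kiln bat after I set it back on the jig once to regrip it higher; the cup, jar and figurine were not touched.

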